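Tap the touch gauges in order before a dispensing run

ROBOT

A 6-joint arm with a two-finger parallel gripper is mounted at the origin on the work surface. World frame = base frame: x ahead of the robot, y to its left, z up, the work surface at z = 0. Lengths are in mm, angles in rad, forces in N, time in s.
With the tool pointing down it reaches from about 350 to 875 mm from the base axis. Payload 4.2 kg.
Tool frame: the origin (TCP) lies between the finger pads; the fingertips stand 17 mm ahead of it and the grasp point (between the pads) lies 2 mm behind it; z points along the fingers, y is the line along which they close (so a half turn about z gives the same grasp; the last joint's range is limited). The gripper opens to 85 mm and grips with 20 to 120 N. Pads are 22 mm wide; open, the fingers measure 114 mm over their backs; the gripper's body (76 mm by 85 mm) begins 54 mm behind the grasp point. The pads swing forward as they close: fully open they stand 13 mm farther back than shut.
Start: joints at [1.524, 0.385, 0.008, 0, -1.194, -0.259], TCP at [188.128, 595.993, 248.312] pointing down, gripper open.
Joint ranges: [-3.14, 3.14], [-1.21, 2.06], [-1.07, 1.41], [-3.16, 2.05], [-2.99, -0.16], [-3.1, 3.1]. Speed limits (rad/s): [2.79, 2.79, 3.14, 3.14, 3.14, 3.14].

INTERFACE

Orientations are given as a unit quaternion [x, y, z, w].
In Python, from bench import arm gives the robot as it stands.
- The arm moves only by the shell command python3 jog.py 'ROWS' [OPENING]. ROWS is rows parted by semicolons, their numbers by spaces, 1 to 10 of them, each of 6 numbers: dx, dy, dz in mm, then a rotation vector rx, ry, rz in rad; each row is the pose to reach, as a shift and turn from the pose commanded when the command began, along the tool's axes at that moment; what a row does not reach only later rows make up. A row lasts 1/10 s, in which the tool goes at most 50 mm and 0.15 rad, less where a joint would pass 70% of its speed; a pose out of reach is approached as far as the arm can. OPENING is the finger opening in mm, set as the command begins (- or left out keeps the last). The fingers move at their own pace and stop on an object; the grip force is fixed at half the most. Time passes only in rows, so rows that do not move let the fingers close. It prints the time, the measured TCP pose, the force, the opening and the grip force at its end.
- arm.read_state(): the state, without advancing time (a new reading comes with each control period).
- arm.get_image(name): name is "scene" or "top" or "wrist"; returns the picture (384x512x3 uint8, blue, green, red); there is no depth.
- arm.get_calibration(name): a dict with "K" (3x3 intrinsics, pixels), "rvec" (rotation vector, rad) and "tvec" (3), from world to camera coordinates, as OpenCV has them. Camera axes: x right, y down, z forward; pixel columns grow to the right and rows downward; lengths in mm; the calibration is good to about 2 mm. A picture is of the moment at which its call begins: read the wrist's pose just before it. get_calibration takes no time and is no camera call; for the wrist camera it gives the pose at the moment of the call.
- arm.job_done(): hands the job in; it is judged then, once.
The state is a dict: "clock": time; "joints": joint angles; "joint_vel": joint speeds; "joint_efforts": joint torques, N m; "position": TCP position; "ee_rot": TCP orientation; "contact_force": force on the tool from outside, world axes, zero at the start; "wrist_torque": the same for the moment, N m; "gripper_width": finger opening in mm; "grasp_force": force on a finger pad.
Only numpy, scipy, OpenCV 4.12 (cv2) and the standard library are available. Lean on these libraries where they do the work, as an engineer would, in place of code of your own. Each camera call takes 0.05 s, during which the arm holds its last target. There are 200 camera calls.

TASK

Make the touch check of the three gauges standing on the orange fixture plate: with the fingertips, lightly tap down the pad on top of the square gauge first, then that of the slim tall gauge, then that of the low wide gauge. Each pad should sink about half of its travel and stay there, never going down to its stop. Do not pick up, shove or tip the gauges, and leave everything else where it is.

Things in the scene. Friction and masses are not known exactly. Their poses are not given: they have to be found in the camera images.
- plate: orange fixture plate lying fixed on the table, 260 (its x) x 400 (its y) x 20 thick; origin at the centre of its underside, z up. The three gauges stand on it in any order, with a few bystanders
- square: square touch gauge: bare aluminium block 46 x 46, 45 high, 0.55 kg nominal, standing loose and upright on the plate; origin at the centre of its underside, z up. A steel touch pad stands on a stem above its top
- square_pad_top (a point): centre of the top face of the square gauge's steel pad (square, 28 x 28, 7 thick); it moves with the pad. Untouched it is 65 mm above the gauge's underside (85 above the table)
- square_pad (a joint): how far the square gauge's pad has been pushed straight down, in m: 0 untouched (raised 20 mm above the gauge's body), 0.016 at its bottom stop. Has no spring: friction of about 4 N resists it all the way and it stays where it is left
- slim: slim tall touch gauge: bare aluminium column of 36 diameter on a round foot of 52 diameter, 72 high altogether, 0.5 kg nominal, standing loose and upright on the plate; origin at the centre of its underside, z up. A steel touch pad stands on a stem above its top
- slim_pad_top (a point): centre of the top face of the slim gauge's steel pad (round, 26 across, 7 thick); it moves with the pad. Untouched it is 92 mm above the gauge's underside (112 above the table)
- slim_pad (a joint): how far the slim gauge's pad has been pushed straight down, in m: 0 untouched (raised 20 mm above the gauge's body), 0.016 at its bottom stop. Has no spring: friction of about 4 N resists it all the way and it stays where it is left
- wide: low wide touch gauge: bare aluminium disc of 60 diameter, 26 high, 0.55 kg nominal, standing loose and upright on the plate; origin at the centre of its underside, z up. A steel touch pad stands on a stem above its top
- wide_pad_top (a point): centre of the top face of the wide gauge's steel pad (round, 30 across, 7 thick); it moves with the pad. Untouched it is 46 mm above the gauge's underside (66 above the table)
- wide_pad (a joint): how far the wide gauge's pad has been pushed straight down, in m: 0 untouched (raised 20 mm above the gauge's body), 0.016 at its bottom stop. Has no spring: friction of about 4 N resists it all the way and it stays where it is left
- nozzle: bystander, to be left alone: white plastic dispensing nozzle standing on the plate, 28 wide, 42 high, tapering upward (sizes in mm); origin at the centre of its underside
- vial: bystander, to be left alone: small amber jar with black cap on the plate, 28 wide, 45 high (sizes in mm); origin at the centre of its underside
- collar: bystander, to be left alone: dark steel collar ring lying on the plate, 32 outside, 16 high (sizes in mm); origin at the centre of its underside
- screwdriver: bystander, to be left alone: screwdriver lying on the table left of the plate; origin underneath it (sizes in mm)
- brush: bystander, to be left alone: brush lying on the table right of the plate; origin underneath it (sizes in mm)
- bottle: bystander, to be left alone: white plastic bottle with blue cap, 56 wide, 130 high, standing on the table to the far left (sizes in mm); origin at the centre of its underside
- cup: bystander, to be left alone: clear open cup, 80 wide, 80 high, standing on the table to the far right (sizes in mm); origin at the centre of its underside
- cartridge: bystander, to be left alone: grey dispensing cartridge lying on the table beyond the plate, 142 long, 36 high (sizes in mm); origin at the centre of its underside

How it is judged:
By the outcome, as a careful person would: the job done as asked, in the order asked, and still so for the second after the job is handed in, with the robot touching nothing.
It also fails if it takes over 48 s, if anything falls off the work surface, if the arm or the gripper's body presses on something with over 40 N, if the wrist force passes 120 N, or if a joint passes its speed limit or range.

## Working session

There is one attempt and no reset: what is moved stays moved. The work goes in short steps, Python scripts to look and compute and a shell command to move; the robot and the scene stay as the last step left them, time stands still between calls to the robot, and variables do not carry over. Pictures are saved under pics/ and viewed, at most 10 in all, crops included, and the job is handed in when it is done.

```bash
mkdir -p pics; ls; python3 - <<'E'
from bench import arm
import cv2
s=arm.read_state();print(s)
for n in("scene","top"):
    cv2.imwrite(f"pics/{n}0.png",arm.get_image(n));c=arm.get_calibration(n);print(n,c)
E
```

```text
bench.py
jog.py
pics
{'clock': 0.0, 'joints': array([ 1.52360018e+00,  3.85531161e-01,  6.60404812e-03, -4.94785079e-04,
       -1.19400421e+00, -2.58608334e-01]), 'joint_vel': array([-0.00120723,  0.00200927, -0.00143616, -0.0002641 , -0.00032461,
        0.00012846]), 'joint_efforts': array([-6.51799928e-04, -3.92291486e+01,  1.88401580e+01,  4.18607309e+00,
       -4.63016637e-03,  3.71000963e-07]), 'position': array([187.97388998, 595.47599218, 247.22898194]), 'ee_rot': array([ 9.88318715e-01, -1.52397264e-01, -1.16026071e-04,  1.08580077e-03]), 'contact_force': array([-0.22012743,  0.35743854, -0.30911343]), 'wrist_torque': array([-0.00184412,  0.00660332,  0.02773798]), 'grasp_force': 0.0, 'gripper_width': 85.47327763789035}
scene {'K': array([[366.26012991,   0.        , 251.16088176],
       [  0.        , 366.26012991, 192.82429704],
       [  0.        ,   0.        ,   1.        ]]), 'rvec': array([ 0.73179725,  2.63532619, -1.09107049]), 'tvec': array([ 510.10201726, -161.51303886, 1295.7089512 ])}
top {'K': array([[440.80462653,   0.        , 253.1605335 ],
       [  0.        , 440.80462653, 193.73158846],
       [  0.        ,   0.        ,   1.        ]]), 'rvec': array([ 2.09677268, -2.14649461,  0.22009509]), 'tvec': array([   5.9354759 ,  609.31983654, 1282.89255327])}
```

View pics/scene0.png

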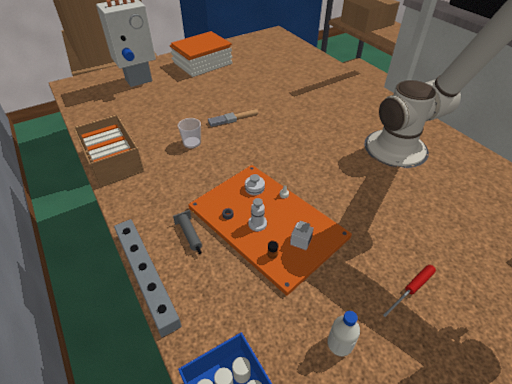

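View pics/top0.png

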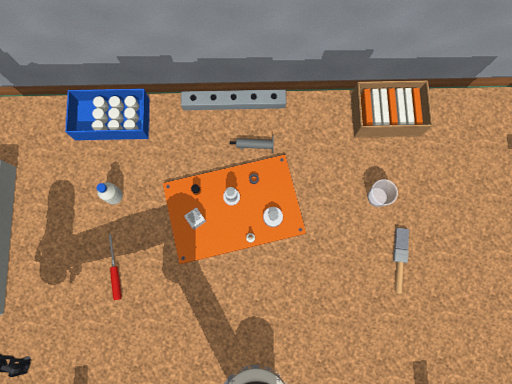

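The scene and top views show the square gauge at about (195,218) in the top image, slim at (231,196) and wide at (272,216). Among the bystanders, the nozzle is at (250,237), the vial at (196,188) and the collar at (254,178).

```bash
cat > h.py <<'E'
from bench import arm
import cv2, numpy as np
from scipy.spatial.transform import Rotation as R
def ray(c,uv):
    M=R.from_rotvec(c["rvec"]).as_matrix()
    p=cv2.undistortPoints(np.array([[uv]],float),c["K"],None)[0,0]
    d=M.T@np.r_[p,1]; return -M.T@c["tvec"],d/np.linalg.norm(d)
def onz(c,uv,z):
    o,d=ray(c,uv); return o+d*(z-o[2])/d[2]
def tri(rs):
    A=sum(np.eye(3)-np.outer(d,d) for o,d in rs); b=sum((np.eye(3)-np.outer(d,d))@o for o,d in rs)
    p=np.linalg.solve(A,b); return p,[np.linalg.norm(np.cross(p-o,d)) for o,d in rs]
def totool(s,v): return R.from_quat(s["ee_rot"]).inv().apply(v)
E
python3 - <<'E'
from h import *
t=arm.get_calibration("top")
for n,uv,z in(("sq",(193,217),85),("slim",(231,191),112),("wide",(272,214),66),("noz",(250,237),40),("vial",(196,188),60),("c1",(166,186),20),("c2",(283,157),20),("c3",(302,231),20)): print(n,onz(t,uv,z).round())
c=arm.get_calibration("wrist");s=arm.read_state()
o,d=ray(c,(c["K"][0,2],c["K"][1,2]));print(c["K"])
print("cam in tool",totool(s,o-s["position"]),totool(s,d), "tool axes rows",R.from_quat(s["ee_rot"]).as_matrix().round(3))
w=[np.array(q,float) for q in((480,40,0),)]
print(totool(s,np.array([480,60,350])-s["position"]))
E
```

```text
sq [538. 171.  85.]
slim [609.  57. 112.]
wide [545. -63.  66.]
noz [480.   4.  40.]
vial [631. 166.  60.]
c1 [648. 265.  20.]
c2 [ 735. -107.   20.]
c3 [ 496. -157.   20.]
[[321.36995821   0.         253.30618315]
 [  0.         321.36995821 188.85308925]
 [  0.           0.           1.        ]]
cam in tool [ 6.63392076e+01 -8.84154844e-03 -1.25380786e+02] [-2.64077552e-01 -1.36200745e-04  9.64501440e-01] tool axes rows [[ 0.954 -0.301 -0.   ]
 [-0.301 -0.954 -0.002]
 [ 0.     0.002 -1.   ]]
[ 439.73612596  422.92012112 -101.78925055]
```
Camera 66 mm forward (tool x), looking tilted back to the TCP. Tool x = (0.954,-0.301). Fine. Want the wrist camera over gauges: go to TCP above e.g. square, at z ~ 250 -> camera at z 375. FOV wide (±38° horiz): sees ±230mm. Good. Two views: TCP at (560,150) and (580,-20) at z=250. Cam is ~ (+63,-20) ahead and looks back toward TCP at tcp depth... At plate it points back another ~70mm past TCP. Fine.

```bash
python3 jog.py '495 332 0 0 0 0;495 332 0 0 0 0;495 332 0 0 0 0;495 332 0 0 0 0;495 332 0 0 0 0;495 332 0 0 0 0;495 332 0 0 0 0;495 332 0 0 0 0;495 332 0 0 0 0;495 332 0 0 0 0' 0; python3 - <<'E'
from h import *
s=arm.read_state();print(s["position"],totool(s,np.array([560,130,250])-s["position"]),R.from_quat(s["ee_rot"]).as_matrix().round(3))
E
```

```text
clock: 1.1
position: [501.0, 203.5, 248.1]
ee_rot: [0.988, -0.152, -0.0, 0.0]
contact_force: [-0.1, 0.8, 0.2]
gripper_width: 0.3
grasp_force: 0.0
[500.97196985 203.52153703 248.12251028] [78.41294177 52.35521633 -1.89515257] [[ 0.954 -0.301 -0.   ]
 [-0.301 -0.954 -0.   ]
 [-0.     0.    -1.   ]]
```

```bash
python3 jog.py '78 52 0 0 0 0;78 52 0 0 0 0;78 52 0 0 0 0;78 52 0 0 0 0;78 52 0 0 0 0;78 52 0 0 0 0'; cat > snap.py <<'E'
import sys,pickle
from h import *
k=sys.argv[1]; s=arm.read_state(); c=arm.get_calibration("wrist"); im=arm.get_image("wrist")
cv2.imwrite(f"pics/w{k}.png",im); pickle.dump((s,c),open(f"w{k}.pkl","wb")); print(s["position"],abs(s["joint_vel"]).max())
E
python3 snap.py 1; python3 jog.py '45 143 0 0 0 0;45 143 0 0 0 0;45 143 0 0 0 0;45 143 0 0 0 0;45 143 0 0 0 0;45 143 0 0 0 0;45 143 0 0 0 0'; python3 snap.py 2
```

```text
clock: 1.7
position: [558.3, 133.3, 248.4]
ee_rot: [0.988, -0.151, -0.0, -0.0]
contact_force: [-0.5, 0.5, -0.6]
gripper_width: -0.0
grasp_force: 0.0
[558.32891771 133.30683036 248.38397716] 0.004781948674832926
clock: 2.45
position: [558.9, -16.1, 248.4]
ee_rot: [0.989, -0.151, 0.0, -0.0]
contact_force: [0.8, -0.7, -0.3]
gripper_width: 0.0
grasp_force: 0.0
[558.91326361 -16.1453181  248.38420288] 0.002439456783977268
```

View pics/w1.png

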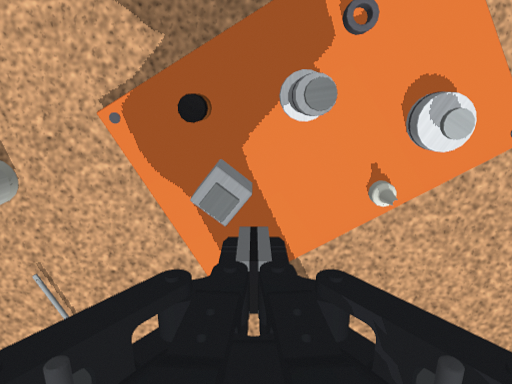

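View pics/w2.png

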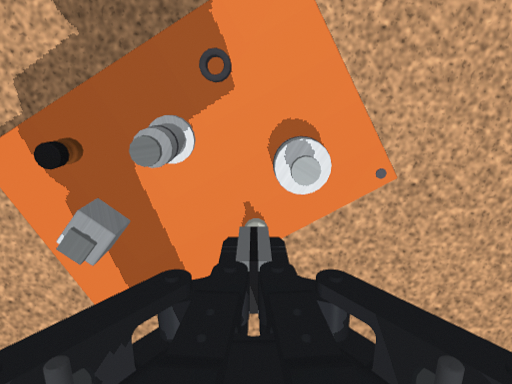

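w1 shows the pads at about (219,201) square, (320,94) slim and (458,124) wide. In w2 they are at about (77,245), (152,150) and (306,170). I'll enlarge them in one montage.

```bash
python3 - <<'E'
from h import *
a=cv2.imread("pics/w1.png");b=cv2.imread("pics/w2.png")
C=[(a,219,195),(a,315,94),(a,448,124),(b,85,235),(b,155,145),(b,304,165)]
ts=[]
for im,u,v in C:
    t=cv2.resize(im[v-33:v+33,u-33:u+33],None,fx=4,fy=4,interpolation=cv2.INTER_NEAREST)
    for k in range(0,66,10): cv2.putText(t,str(u-33+k),(k*4,8),0,.3,(0,0,255));cv2.line(t,(k*4,10),(k*4,14),(0,0,255));cv2.putText(t,str(v-33+k),(0,k*4+4),0,.3,(255,0,0));
    ts.append(t)
cv2.imwrite("pics/m.png",np.vstack([np.hstack(ts[:3]),np.hstack(ts[3:])]))
for im,u,v in((a,219,201),(a,320,94),(a,458,124),(b,77,245),(b,152,150),(b,306,170)): print(im[v,u],im[v-8,u-4],im[v+6,u])
E
```

```text
[121 120 115] [117 116 112] [120 118 113]
[125 124 119] [125 123 119] [124 123 118]
[175 173 167] [177 175 170] [181 179 173]
[115 114 110] [114 113 109] [116 115 111]
[118 117 113] [118 116 112] [117 116 112]
[178 177 171] [176 174 167] [181 179 173]
```

View pics/m.png

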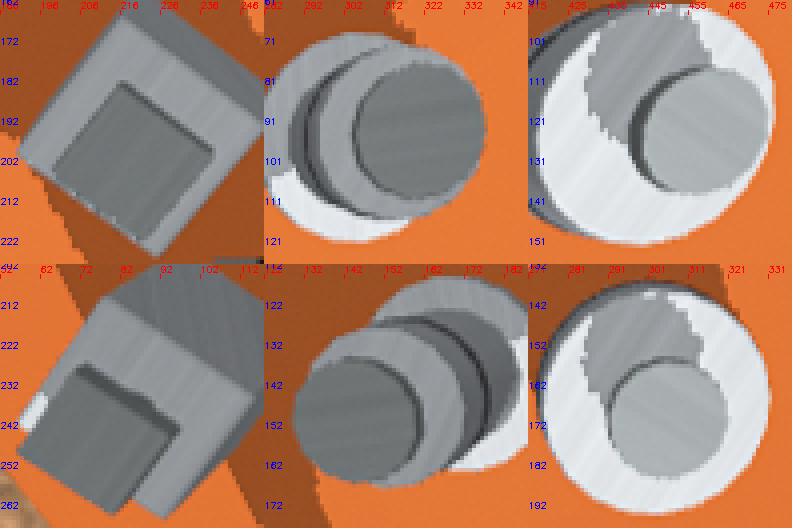

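```bash
cat > meas.py <<'E'
from h import *
import pickle
def face(im,uv,tol=9):
    m=np.zeros((386,514),np.uint8)
    cv2.floodFill(im.copy(),m,uv,0,(tol,)*3,(tol,)*3,4|cv2.FLOODFILL_FIXED_RANGE|cv2.FLOODFILL_MASK_ONLY|(255<<8))
    m=cv2.morphologyEx(m[1:-1,1:-1],cv2.MORPH_OPEN,np.ones((5,5)))
    cs=cv2.findContours(m,cv2.RETR_EXTERNAL,cv2.CHAIN_APPROX_NONE)[0];c=max(cs,key=cv2.contourArea)
    M=cv2.moments(m,True);return (M["m10"]/M["m00"],M["m01"]/M["m00"]),cv2.minAreaRect(c)
E
python3 - <<'E'
from meas import *
c1=pickle.load(open("w1.pkl","rb"))[1];c2=pickle.load(open("w2.pkl","rb"))[1]
a=cv2.imread("pics/w1.png");b=cv2.imread("pics/w2.png")
for n,p,q,z in(("sq",(216,203),(75,248),85),("slim",(320,94),(148,150),112),("wide",(462,124),(306,170),66)):
    t=4 if n=="slim" else 9
    f,r1=face(a,p);g,r2=face(b,q)
    print(n,np.round(f,1),np.round(r1[1],1),np.round(g,1),np.round(r2[1],1))
    P,e=tri([ray(c1,f),ray(c2,g)]); print("  tri",P.round(1),np.round(e,1),"z-plane",onz(c1,f,z).round(1),onz(c2,g,z).round(1))
E
```

```text
sq [218.3 202.9] [29.5 27.8] [ 74.8 246.4] [29.1 23.9]
  tri [542.9 173.   83.9] [0.3 0.3] z-plane [543.  172.8  85. ] [543.5 172.1  85. ]
slim [320.9  93.2] [31. 30.] [144.1 150.8] [28. 28.]
  tri [611.3  61.3 111.5] [0.1 0.1] z-plane [611.3  61.4 112. ] [611.4  61.1 112. ]
wide [459.  123.5] [29. 28.] [305.6 170.8] [26. 27.]
  tri [544.  -65.   65.9] [0. 0.] z-plane [544.  -64.9  66. ] [544. -65.  66.]
```

```bash
cat > go.py <<'E'
import sys
from h import *
s=arm.read_state();print(s["clock"],s["position"].round(1),s["contact_force"].round(1),totool(s,np.array(sys.argv[1:4],float)-s["position"]).round(1))
E
python3 go.py 543 172.7 125
```

```text
2.5 [558.9 -16.2 248.3] [ 0.8 -0.2  0.4] [ -71.6 -175.5  123.3]
```

```bash
python3 jog.py '-72 -176 0 0 0 0;-72 -176 0 0 0 0;-72 -176 0 0 0 0;-72 -176 0 0 0 0;-72 -176 40 0 0 0;-72 -176 80 0 0 0;-72 -176 123 0 0 0;-72 -176 123 0 0 0;-72 -176 123 0 0 0'; python3 go.py 543 172.7 110;python3 snap.py 3
```

```text
clock: 3.4
position: [543.5, 172.7, 125.8]
ee_rot: [0.988, -0.151, 0.0, 0.001]
contact_force: [-0.1, 0.5, -0.3]
gripper_width: -0.0
grasp_force: 0.0
3.4 [543.5 172.7 125.8] [-0.1  0.5 -0.3] [-0.5  0.1 15.8]
[543.5365549  172.67958632 125.76797939] 0.04559015183841539
```

View pics/w3.png

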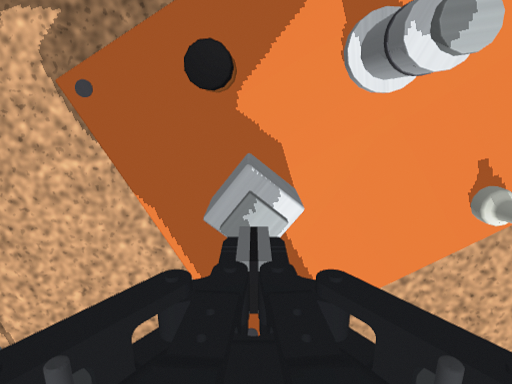

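w3 shows the closed fingertips at (254,235), over the square pad, with nothing beneath the gripper. Next I descend and feel for contact.

```bash
python3 jog.py '0 0 10 0 0 0;0 0 18 0 0 0;0 0 20 0 0 0;0 0 20 0 0 0'; python3 jog.py '0 0 1 0 0 0;0 0 2 0 0 0;0 0 2 0 0 0'; python3 jog.py '0 0 1 0 0 0;0 0 2 0 0 0;0 0 2 0 0 0'
```

```text
clock: 3.85
position: [543.1, 171.7, 105.2]
ee_rot: [0.988, -0.152, -0.0, 0.0]
contact_force: [-0.2, 0.0, 0.1]
gripper_width: -0.0
grasp_force: 0.0
clock: 4.15
position: [543.2, 171.9, 103.4]
ee_rot: [0.988, -0.152, 0.0, -0.0]
contact_force: [-0.5, -0.9, -0.8]
gripper_width: 0.1
grasp_force: 0.0
clock: 4.45
position: [543.3, 172.0, 101.6]
ee_rot: [0.988, -0.152, 0.0, -0.0]
contact_force: [0.3, -0.5, 2.1]
gripper_width: 0.0
grasp_force: 1.1
```

```bash
python3 jog.py '0 0 1 0 0 0;0 0 2 0 0 0;0 0 2 0 0 0'; python3 jog.py '0 0 1 0 0 0;0 0 2 0 0 0;0 0 3 0 0 0;0 0 3 0 0 0'
```

```text
clock: 4.75
position: [543.3, 172.0, 99.5]
ee_rot: [0.988, -0.152, 0.0, -0.0]
contact_force: [-1.1, 0.2, 2.7]
gripper_width: -0.1
grasp_force: 1.7
clock: 5.15
position: [543.3, 172.0, 96.1]
ee_rot: [0.988, -0.152, 0.0, -0.0]
contact_force: [-0.3, 1.0, 2.5]
gripper_width: -0.1
grasp_force: 1.3
```

```bash
python3 jog.py '0 0 1 0 0 0;0 0 2 0 0 0;0 0 2 0 0 0'; python3 jog.py '0 0 -2 0 0 0;0 0 -8 0 0 0;0 0 -30 0 0 0;0 0 -70 0 0 0;0 0 -110 0 0 0;0 0 -150 0 0 0;0 0 -150 0 0 0;0 0 -150 0 0 0'; python3 snap.py 4; python3 go.py 611.3 61.3 150
```

```text
clock: 5.45
position: [543.3, 172.0, 94.2]
ee_rot: [0.988, -0.152, 0.0, -0.0]
contact_force: [0.1, -0.1, 2.8]
gripper_width: 0.1
grasp_force: 1.3
clock: 6.25
position: [543.1, 172.1, 245.4]
ee_rot: [0.988, -0.152, 0.001, -0.001]
contact_force: [-0.3, -0.8, -0.3]
gripper_width: 0.1
grasp_force: 0.0
[543.12177489 172.07226403 245.37562312] 0.047853546444433265
6.3 [542.5 171.7 243.9] [-0.2  0.2  0.2] [99.  84.6 93.8]
```

```bash
python3 - <<'E'
import cv2
a=cv2.imread("pics/w4.png");cv2.imwrite("pics/w4c.png",a)
E
```

```text
(no output)
```

View pics/w4.png

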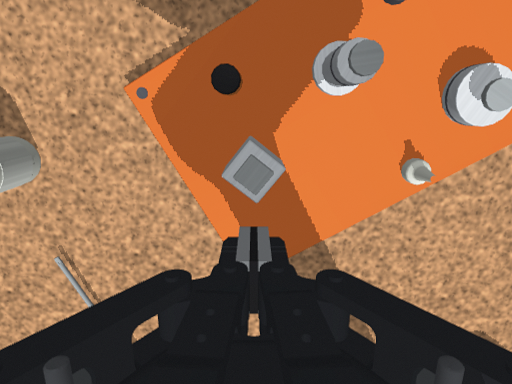

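w4 shows the square gauge upright with its pad at about (252,174). I'll take a second view from above the slim gauge to measure how far the pad sank.

```bash
python3 jog.py '99 85 0 0 0 0;99 85 0 0 0 0;99 85 0 0 0 0;99 85 0 0 0 0;99 85 0 0 0 0;99 85 0 0 0 0'; python3 snap.py 5; python3 go.py 611.3 61.3 150
python3 - <<'E'
from meas import *
c1=pickle.load(open("w4.pkl","rb"))[1];c2=pickle.load(open("w5.pkl","rb"))[1]
a=cv2.imread("pics/w4.png");b=cv2.imread("pics/w5.png")
def px(c,P): return tuple(int(v) for v in cv2.projectPoints(np.array([P],float),c["rvec"],c["tvec"],c["K"],None)[0][0,0].round())
for n,P0 in(("sq",(543,172.5,77)),("slim",(611.3,61.3,112))):
    p,q=px(c1,P0),px(c2,P0)
    f,r1=face(a,p);g,r2=face(b,q)
    print(n,p,q,np.round(f,1),np.round(r1[1],1),np.round(g,1),np.round(r2[1],1))
    P,e=tri([ray(c1,f),ray(c2,g)]); print("  tri",P.round(1),np.round(e,1))
E
```

```text
clock: 6.9
position: [611.2, 61.5, 243.2]
ee_rot: [0.988, -0.152, -0.001, 0.0]
contact_force: [-0.5, -0.5, -0.2]
gripper_width: 0.1
grasp_force: 0.0
[611.23226954  61.52549265 243.20862188] 0.013579546743974961
6.95 [611.3  61.8 243.6] [0.3 0.2 0.1] [ 0.3  0.5 93.6]Traceback (most recent call last):
  File "<stdin>", line 7, in <module>
  File "meas.py", line 7, in face
    cs=cv2.findContours(m,cv2.RETR_EXTERNAL,cv2.CHAIN_APPROX_NONE)[0];c=max(cs,key=cv2.contourArea)
                                                                        ~~~^^^^^^^^^^^^^^^^^^^^^^^^
ValueError: max() iterable argument is empty
```

View pics/w5.png

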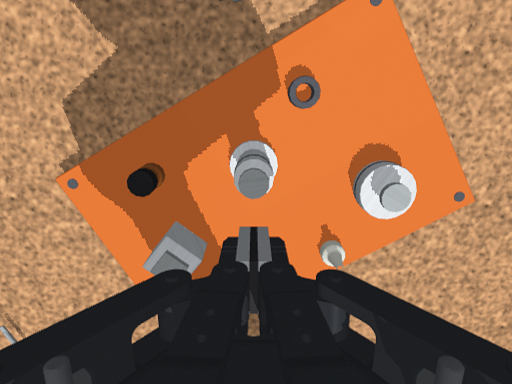

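In w5 the square pad is partly hidden behind a finger, so I'll check it from a later view. The slim gauge's pad is at (253,183), undisturbed. Descending on it now.

```bash
python3 jog.py '0 0 50 0 0 0;0 0 85 0 0 0;0 0 105 0 0 0;0 0 110 0 0 0;0 0 110 0 0 0;0 0 110 0 0 0'; python3 jog.py '0 0 1 0 0 0;0 0 2 0 0 0;0 0 2 0 0 0'; python3 jog.py '0 0 1 0 0 0;0 0 2 0 0 0;0 0 2 0 0 0'
```

```text
clock: 7.55
position: [612.9, 61.8, 136.0]
ee_rot: [0.988, -0.152, 0.001, -0.0]
contact_force: [-0.1, 0.8, 0.9]
gripper_width: -0.1
grasp_force: 0.0
clock: 7.85
position: [612.1, 61.1, 132.9]
ee_rot: [0.988, -0.152, 0.0, -0.0]
contact_force: [0.4, -0.1, -0.6]
gripper_width: -0.1
grasp_force: 0.0
clock: 8.15
position: [611.9, 61.0, 130.1]
ee_rot: [0.988, -0.152, -0.0, 0.0]
contact_force: [-0.3, -0.6, -0.5]
gripper_width: 0.0
grasp_force: 0.0
```

```bash
python3 jog.py '0 0 1 0 0 0;0 0 2 0 0 0;0 0 2 0 0 0'; python3 jog.py '0 0 1 0 0 0;0 0 2 0 0 0;0 0 3 0 0 0;0 0 3 0 0 0'
```

```text
clock: 8.45
position: [612.1, 61.0, 128.7]
ee_rot: [0.988, -0.152, 0.0, 0.0]
contact_force: [-0.5, -0.8, 2.8]
gripper_width: 0.4
grasp_force: 1.2
clock: 8.85
position: [612.1, 61.1, 125.3]
ee_rot: [0.988, -0.152, 0.0, -0.0]
contact_force: [-1.5, -0.0, 3.0]
gripper_width: -0.1
grasp_force: 1.6
```

```bash
python3 jog.py '0 0 1 0 0 0;0 0 2 0 0 0;0 0 3 0 0 0;0 0 4 0 0 0;0 0 4 0 0 0'; python3 jog.py '0 0 -2 0 0 0;0 0 -8 0 0 0;0 0 -30 0 0 0;0 0 -70 0 0 0;0 0 -110 0 0 0;0 0 -130 0 0 0;0 0 -130 0 0 0;0 0 -130 0 0 0'; python3 snap.py 6; python3 go.py 544 -65 150
```

```text
clock: 9.35
position: [612.1, 61.1, 121.1]
ee_rot: [0.988, -0.152, 0.0, -0.0]
contact_force: [0.5, -0.7, 2.2]
gripper_width: -0.3
grasp_force: 1.3
clock: 10.15
position: [611.6, 61.2, 251.2]
ee_rot: [0.988, -0.152, -0.0, -0.0]
contact_force: [-0.7, 0.3, -0.4]
gripper_width: -0.1
grasp_force: 0.0
[611.58822785  61.16199192 251.15046195] 0.03157833793990911
10.2 [611.2  61.  250.1] [ 0.2  0.  -0. ] [-25.9 140.4 100.2]
```

```bash
python3 jog.py '-26 140 0 0 0 0;-26 140 0 0 0 0;-26 140 0 0 0 0;-26 140 0 0 0 0;-26 140 0 0 0 0;-26 140 0 0 0 0'; python3 snap.py 7; python3 go.py 544 -65 87
cat > chk.py <<'E'
import sys
from meas import *
L=dict(sq=(543,172.5,77),slim=(611.3,61.3,104),wide=(544,-65,66))
for w in sys.argv[2:]:
  n,z=w.split(":")
  P0=np.array(L[n]);P0[2]=float(z);rs=[]
  for k in sys.argv[1].split(","):
    c=pickle.load(open(f"w{k}.pkl","rb"))[1];p=cv2.projectPoints(P0[None].astype(float),c["rvec"],c["tvec"],c["K"],None)[0][0,0]
    try: f,r=face(cv2.imread(f"pics/w{k}.png"),tuple(int(v) for v in p.round()))
    except ValueError: print(n,k,"none",p);continue
    print(n,k,p.round(1),np.round(f,1),np.round(r[1],1));rs.append(ray(c,f))
  if len(rs)>1: print("  tri",[np.round(x,1) for x in tri(rs)])
E
python3 chk.py 6,7 slim:104 wide:66; python3 chk.py 4,7 sq:77
```

```text
clock: 10.8
position: [545.2, -64.2, 250.3]
ee_rot: [0.988, -0.152, -0.001, 0.0]
contact_force: [-0.0, -0.4, -0.3]
gripper_width: 0.2
grasp_force: 0.0
[545.16716793 -64.20498845 250.34653611] 0.01402915533032513
10.85 [545.4 -63.9 250.4] [ 0.6  0.1 -0.4] [ -0.8   1.4 163.4]
slim 6 [253.4 180. ] [253.2 179.9] [25. 27.]
slim 7 [ 88.8 150.8] [ 89.1 150.5] [27. 28.]
  tri [array([611.4,  61.4, 103.2]), array([0.1, 0.1])]
wide 6 [393.1 196.1] [393. 196.] [24. 26.]
wide 7 [254.4 171.4] [254.6 171.2] [26. 28.]
  tri [array([543.9, -65.2,  65.4]), array([0., 0.])]
sq 4 [253.3 174.8] [253.2 175.3] [29.  28.5]
sq 7 [ 30.7 243.9] [ 32.4 242.4] [28.8 21.9]
  tri [array([542.6, 172.9,  73.8]), array([0.7, 0.7])]
```

View pics/w7.png

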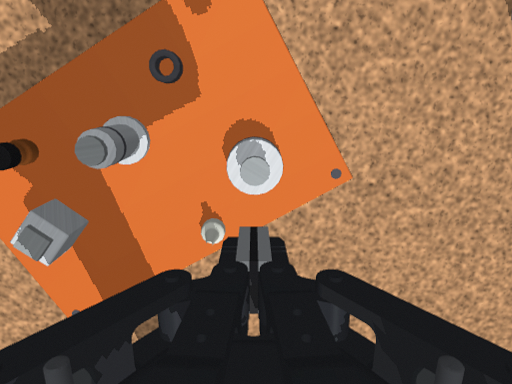

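Slim's pad has sunk about 8 mm (103.2, was 111.5). In w7 the wide pad is at (254,171), and the nozzle at (212,230) is well clear.

```bash
python3 jog.py '-1 1 50 0 0 0;-1 1 100 0 0 0;-1 1 140 0 0 0;-1 1 158 0 0 0;-1 1 160 0 0 0;-1 1 160 0 0 0;-1 1 160 0 0 0'; python3 jog.py '0 0 1 0 0 0;0 0 2 0 0 0;0 0 2 0 0 0'; python3 jog.py '0 0 1 0 0 0;0 0 2 0 0 0;0 0 2 0 0 0'
```

```text
clock: 11.55
position: [545.2, -64.7, 92.7]
ee_rot: [0.988, -0.152, 0.001, -0.0]
contact_force: [-0.2, 0.2, 0.5]
gripper_width: -0.0
grasp_force: 0.0
clock: 11.85
position: [544.0, -65.3, 89.9]
ee_rot: [0.988, -0.152, 0.001, -0.0]
contact_force: [0.2, 0.2, 0.1]
gripper_width: -0.3
grasp_force: 0.0
clock: 12.15
position: [543.7, -65.3, 87.2]
ee_rot: [0.988, -0.152, -0.0, 0.0]
contact_force: [1.1, -0.3, 0.1]
gripper_width: -0.1
grasp_force: 0.0
```

```bash
python3 jog.py '0 0 1 0 0 0;0 0 2 0 0 0;0 0 3 0 0 0;0 0 3 0 0 0'; python3 jog.py '0 0 1 0 0 0;0 0 2 0 0 0;0 0 2 0 0 0';python3 jog.py '0 0 1 0 0 0;0 0 2 0 0 0;0 0 3 0 0 0;0 0 3 0 0 0'
```

```text
clock: 12.55
position: [543.7, -65.3, 84.1]
ee_rot: [0.988, -0.152, -0.0, 0.0]
contact_force: [-0.2, -0.1, 0.1]
gripper_width: 0.2
grasp_force: 0.0
clock: 12.85
position: [543.9, -65.3, 82.5]
ee_rot: [0.988, -0.152, 0.0, 0.0]
contact_force: [-0.0, -0.1, 2.0]
gripper_width: -0.4
grasp_force: 1.1
clock: 13.25
position: [543.9, -65.3, 79.3]
ee_rot: [0.988, -0.152, 0.0, -0.0]
contact_force: [-0.4, 0.5, 2.2]
gripper_width: 0.1
grasp_force: 1.5
```

Contact came at about 83, so the target is about 75. I'll press there and lift, then move to where the wrist camera can see all three gauges.

```bash
python3 jog.py '0 0 1 0 0 0;0 0 2 0 0 0;0 0 3 0 0 0;0 0 4 0 0 0;0 0 4 0 0 0'; python3 jog.py '0 0 -2 0 0 0;0 0 -8 0 0 0;0 0 -30 0 0 0;0 0 -70 0 0 0;0 0 -110 0 0 0;0 0 -160 0 0 0;0 0 -175 0 0 0;0 0 -175 0 0 0;0 0 -175 0 0 0'; python3 snap.py 8; python3 go.py 520 20 250; python3 go.py 520 120 250
```

```text
clock: 13.75
position: [543.9, -65.3, 75.1]
ee_rot: [0.988, -0.152, 0.0, -0.0]
contact_force: [-0.3, 0.3, 1.3]
gripper_width: 0.3
grasp_force: 1.1
clock: 14.65
position: [543.2, -65.2, 249.9]
ee_rot: [0.988, -0.152, -0.0, -0.0]
contact_force: [-0.5, -0.3, -0.3]
gripper_width: -0.1
grasp_force: 0.0
[543.15831073 -65.18465567 249.91355323] 0.027805516973127827
14.7 [542.9 -65.2 249. ] [ 0.1  0.1 -0.2] [-47.5 -74.4  -0.9]
14.7 [542.9 -65.2 249. ] [ 0.1  0.1 -0.2] [ -77.6 -169.7   -0.8]
```

```bash
python3 jog.py '-48 -74 0 0 0 0;-48 -74 0 0 0 0;-48 -74 0 0 0 0;-48 -74 0 0 0 0;-48 -74 0 0 0 0'; python3 snap.py 9; python3 jog.py '-30 -95 0 0 0 0;-30 -95 0 0 0 0;-30 -95 0 0 0 0;-30 -95 0 0 0 0;-30 -95 0 0 0 0';python3 snap.py 10; python3 chk.py 9,10 sq:77 slim:104 wide:58;python3 chk.py 4,10 sq:77; python3 chk.py 8,9 wide:58
python3 - <<'E'
import cv2,numpy as np
from bench import arm
a=cv2.imread("pics/w10.png");b=cv2.imread("pics/top0.png");t=arm.get_image("top");cv2.imwrite("pics/top1.png",t)
f=lambda i:cv2.resize(i[140:300,90:290],None,fx=1.28,fy=1.2)
cv2.imwrite("pics/fin.png",np.hstack([a,np.vstack([f(b),f(t)])[:384]]))
E
```

```text
clock: 15.2
position: [520.1, 19.2, 249.3]
ee_rot: [0.988, -0.153, -0.001, 0.001]
contact_force: [-1.2, 0.2, 0.0]
gripper_width: -0.1
grasp_force: 0.0
[520.07068942  19.23785594 249.27470347] 0.012913352730132348
clock: 15.75
position: [520.3, 118.3, 250.0]
ee_rot: [0.988, -0.153, -0.0, 0.0]
contact_force: [-0.3, 0.2, 0.6]
gripper_width: 0.1
grasp_force: 0.0
[520.34671875 118.28206732 249.95800678] 0.010600197640531784
sq 9 [ 94.9 197.9] [ 94.6 197.6] [29.1 25.2]
sq 10 [191.3 167.8] [191.1 167.7] [30.2 27.6]
  tri [array([543.3, 172.6,  77. ]), array([0.1, 0.1])]
slim 9 [169.   90.4] [169.   90.3] [30. 30.]
slim 10 [287.3  51. ] [287.4  51.1] [32. 30.]
  tri [array([611.2,  61.3, 104.1]), array([0.1, 0.1])]
wide 9 [328.8 120. ] [328.8 120. ] [28. 28.]
wide 10 [430.8  87.8] [430.9  87.9] [30. 28.]
  tri [array([543.9, -65. ,  58. ]), array([0., 0.])]
sq 4 [253.3 174.8] [253.2 175.3] [29.  28.5]
sq 10 [191.3 167.8] [191.1 167.7] [30.2 27.6]
  tri [array([543. , 172.6,  77.8]), array([0.3, 0.3])]
wide 8 [253.  168.3] [253.2 168.3] [26. 27.]
wide 9 [328.8 120. ] [328.8 120. ] [28. 28.]
  tri [array([543.8, -65.2,  57.2]), array([0., 0.])]
```

View pics/fin.png

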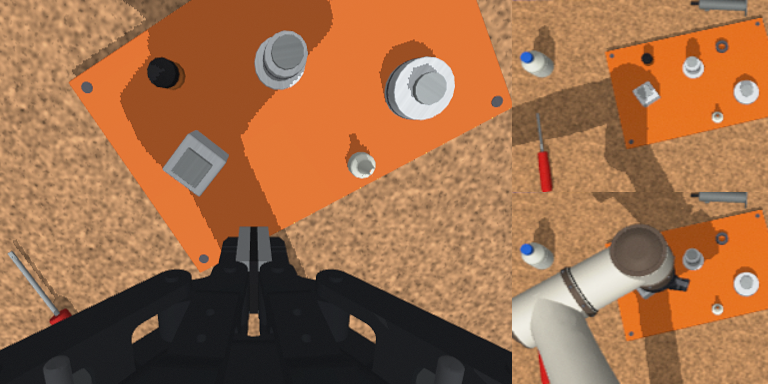

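The pad tops now measure 77, 104 and 58 mm above the table, which is 8 mm down on each. The picture shows all the gauges and bystanders in place, with the pads at (191,168), (287,51) and (431,88). The robot is clear, so I'm handing in.

```bash
python3 -c "
from bench import arm
print(arm.job_done())"
```

```text
the job is handed in; nothing more can be done
None
```

I tapped the three pads in the order square, slim, wide; each sank about 8 mm of its 16 mm travel and stayed there. The gauges did not shift, nothing else in view moved, and the job was handed in at about 16 s.

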